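# Clamp the telescope barrel in its V-cradle

### The job

Take the small black telescope barrel off its wooden rest and lay it in the metal V of the cradle with its grooved end towards the end stop. Slide it along the V until it is fully home, and hold it against the stop for a moment with a light but definite push. Then let go, swing the steel strap over so that it drops into the barrel's groove, and press it down firmly but not hard, let go of it and leave everything else on the table as it was.

Things in the scene. Friction and masses are not known exactly. Their poses are not given: they have to be found in the camera images.
- barrel_mid (a point): Middle of the loose black telescope barrel, on its axis: a cylinder 40 mm in diameter, 180 mm long, about 0.3 kg, along this point's y axis (z up at the start). A groove 28 mm in diameter runs round it from y = +43 to +67 mm, so +y is the grooved end. On the rest and in the cradle fingers have room to grip it between y = -40 and +10 mm.
- rest: Wooden rest, fixed, 80 (x) x 170 (y) mm board 8 mm thick with two low V supports (at y = -75 to -55 and +23 to +38 mm), tops at 34 mm. Origin at the centre of its underside, y along the barrel that starts on it, axis 42 mm above the table.
- cradle: Fixed cradle, board 130 (x) x 210 (y) x 12 mm. Origin: centre of underside; y runs along the V to the stop. The 90 degree metal V is in two pieces, y = -85 to -45 and +25 to +85 mm, open between for fingers; its edges are at x = +-24, z = 51 mm. A barrel seated in it has its axis at x = 0, z = 55 mm; when home, its middle is somewhere from y = -4 to +4 mm, as the stop is set.
- stop: Stop plate on the cradle, 56 mm wide, 8 thick, 56 high; origin: centre of lower edge. Its face is at cradle y = +96 mm. From it a rigid black adjusting nose, 16 mm in diameter, stands out 2 to 10 mm, set anew each time and not measured; the barrel's end meets it. Push on it 5 to 13 N for half a second; over 18 N spoils its setting. Sliding in the V drags with 2 to 4 N.
- strap_hinge (a point): Strap's hinge, at x = -44, y = +55, z = 72 mm of the cradle; hinge axis along the cradle's y. Two bracket cheeks 4 mm thick stand either side of it up to 84 mm.
- strap_mid (a point): Point on the steel strap's upper (outer) face, 44 mm along it from the hinge: above the barrel's axis when closed. The strap is a flat bar 13 mm wide, 6 mm thick, reaching 80 mm from the hinge.
- strap (a joint): Strap angle: 0 = level, lying in the groove of a seated barrel; about 0.16 = lying on the full diameter, not in the groove; pi/2 = upright; up to 2.2 = leaning out on the cradle's -x side, where it starts. The hinge is stiff (0.08 N m): it stays where left. Once down, press it over the barrel with 8 to 13 N for half a second; over 18 N on the barrel dents it.
- dye_bottle: Bystander: small black dye bottle, 30 dia x 62 high mm; origin at its underside's centre.
- spice_jar: Bystander: small glass jar, 40 dia x 75 high mm; origin at its underside's centre.
- cup: Bystander: clear plastic cup, 76 dia x 85 high mm; origin at its underside's centre.
- squeeze_bottle: Bystander: amber squeeze bottle, 54 dia x 130 high mm; origin at its underside's centre.
- syrup_bottle: Bystander: amber bottle with red cap, 60 dia x 120 high mm; origin at its underside's centre.
- spatula: Bystander: craft spatula lying flat, 170 long mm; origin at its underside's centre.
- glue_bottle: Bystander: white glue bottle, 48 dia x 100 high mm; origin at its underside's centre.
There are look-alikes about, which are no part of the job. Leave any turquoise look-alike of the part that bears barrel_mid alone.

How it is judged (in metres and radians):
On the way, in this order (a step that is already met when the one before it is completed fails the run):
1. the barrel lies in the V, home, and is held against the end stop with more than 3 N (x of barrel_mid in the frame of cradle between -0.002 and 0.002 m and z of barrel_mid in the frame of cradle between 0.0525 and 0.057 m and y of barrel_mid in the frame of cradle between -0.0055 and 0.0055 m and angle between the y axis of barrel_mid and the y axis of cradle, either way round below 0.04 rad and contact force between barrel and stop above 3 N), for 0.2 s.
2. the strap is down in the groove and pressed on the barrel with more than 5 N (x of barrel_mid in the frame of cradle between -0.002 and 0.002 m and z of barrel_mid in the frame of cradle between 0.0525 and 0.057 m and y of barrel_mid in the frame of cradle between -0.0055 and 0.0055 m and angle between the y axis of barrel_mid and the y axis of cradle, either way round below 0.04 rad and value of joint strap below 0.06 rad and contact force between strap and barrel above 5 N), for 0.3 s.
At the end, for the whole second after the job is handed in: The barrel lies at rest in the V: its middle within 2 mm sideways and 5.5 mm along the V of the cradle's centre, axis 52.5 to 57 mm up and within 0.04 rad of the V; the strap lies in its groove (joint between -0.08 and 0.06 rad) (x of barrel_mid in the frame of cradle between -0.002 and 0.002 m and z of barrel_mid in the frame of cradle between 0.0525 and 0.057 m and y of barrel_mid in the frame of cradle between -0.0055 and 0.0055 m and angle between the y axis of barrel_mid and the y axis of cradle, either way round below 0.04 rad and value of joint strap between -0.08 and 0.06 rad and linear speed of barrel below 0.01 m/s); the robot touches nothing.
It fails at once if the barrel is pushed on the end stop with more than 18 N (contact force between barrel and stop above 18 N).
It fails at once if the strap is pressed on the barrel with more than 18 N (contact force between strap and barrel above 18 N).
It fails at once if a bystander is moved by more than 30 mm (distance of any of dye_bottle, spice_jar, cup, squeeze_bottle, syrup_bottle, spatula, glue_bottle from where it was at the start of the episode above 0.03 m).
It also fails if it takes over 72 s, if anything falls off the work surface, if the arm or the gripper's body presses on something with over 40 N, if the wrist force passes 120 N, or if a joint passes its speed limit or range.

### The arm

A 6-joint arm with a two-finger parallel gripper is mounted at the origin on the work surface. World frame = base frame: x ahead of the robot, y to its left, z up, the work surface at z = 0. Lengths are in m, angles in degrees, forces in N, time in s.
With the tool pointing down it reaches from about 0.25 to 0.8 m from the base axis. Payload 3.9 kg.
Tool frame: the origin (TCP) lies on the centre line of the jaws, within the pads' length; the fingertips stand 25 mm ahead of it and the grasp point (between the pads) lies 6 mm ahead of it (bot.tips_ahead is the distance from the TCP to the fingertips, in m); z points along the fingers, y is the line along which they close (so a half turn about z gives the same grasp; the last joint's range is limited). The gripper opens to 85 mm and grips with 20 to 120 N. Pads are 22 mm wide; open, the fingers measure 114 mm over their backs; the gripper's body (76 mm by 85 mm) begins 54 mm behind the grasp point. The pads swing forward as they close: fully open they stand 13 mm farther back than shut.
Start: joints at [74.427, 14.897, -7.913, 67.191, 0, 90], TCP at [0.141, 0.506, 0.256] pointing down, gripper open.
Joint ranges: [-159.42, 159.42], [-47.68, 98.78], [-73.54, 78.23], [-108.79, 121.32], [-90, 84.71], [-180, 180]. Speed limits (degrees/s): [147.25, 147.25, 180, 180, 180, 180].

### API

Orientations are given as [roll, pitch, yaw] about the fixed x, y, z axes, in that order (R = Rz(yaw) Ry(pitch) Rx(roll)).
In Python, from workcell import bot, cams, ticket gives the robot as it stands. The module is installed in compiled form; this text tells all that it offers.
- The arm moves only by the tool send_rows, never from a script. Its argument "steps" is a list that holds one entry, the list of rows, each a list of 6 numbers: the shift along the tool's x, y, z in mm, then the turn, a rotation vector about the tool's x, y, z in degrees. In form: [[[tx, ty, tz, ax, ay, az], ...]]. A call has exactly 8 rows; each row is the pose to reach, as a shift and turn from the pose commanded when the call began, along the tool's axes at that moment; what a row does not reach only later rows make up. A row lasts 1/10 s, in which the tool goes at most 50 mm and 8.59 degrees, less where a joint would pass 70% of its speed; a pose out of reach is approached as far as the arm can. A call with a gripper value outside its range is refused whole. "fingers" is the finger opening in mm, from 0 to 85.4, set as the call begins (left out, the last holds). The fingers move at their own pace and stop on an object; "grip_force" is the grip in N (left out, the last holds). Time passes only in rows, so rows that repeat a pose let the fingers close, or fill a call up. It gives the time, the measured TCP pose, the force, the opening and the grip force at its end, in the units of the state.
- bot.get_obs(): the state, without advancing time (a new reading comes with each control period).
- cams.get_image(name): name is "scene" or "side" or "wrist"; returns a dict with "img" (400x640x3 uint8, blue, green, red), "fx", "fy", "cx", "cy" (pixels), "pose" (4x4, takes a point from camera to world coordinates); the wrist camera has in their place "mount" (4x4, takes a point from camera to tool coordinates, whose origin is the TCP and whose axes are the flange's). Camera axes: x right, y up, looking along -z (the intrinsics and any distortion apply to the point x, -y, -z); pixel columns grow to the right and rows downward; lengths in m; the calibration is good to about 2 mm. A picture is of the moment at which its call begins: read the wrist's pose just before it. There is no depth.
- ticket.finish_job(): hands the job in; it is judged then, once.
The state is a dict: "time_s": time; "joint_pos": joint angles; "qd": joint speeds; "effort": joint torques, N m; "tcp_pos": TCP position; "tcp_rot": TCP orientation; "force": force on the tool from outside, world axes, zero at the start; "moment": the same for the moment, N m; "width": finger opening in m; "grip_force": force on a finger pad.
Only numpy, scipy, OpenCV 4.12 (cv2) and the standard library are available. Lean on these libraries where they do the work, as an engineer would, in place of code of your own. Each camera call takes 0.05 s, during which the arm holds its last target. There are 200 camera calls.

## Working session

There is one attempt and no reset: what is moved stays moved. The work goes in short steps, Python scripts to look and compute and a tool call to move; the robot and the scene stay as the last step left them, time stands still between calls to the robot, and variables do not carry over. Pictures are saved under pics/ and viewed, at most 10 in all, crops included, and the job is handed in when it is done.

Besides the shell and the picture viewer there is one more tool, called after "Call:" by a JSON object that holds its "fn" and its "kwargs", one argument or row to a line. send_rows: Moves the arm, as the interface text tells. Its arguments: {"type":"object","properties":{"steps":{"type":"array","items":{"type":"array","items":{"type":"array","items":{"type":"number"}}}},"fingers":{"type":"number"},"grip_force":{"type":"number"}},"required":["steps"]}

```bash
mkdir -p pics; python3 - <<'E'
from workcell import bot,cams
import cv2,numpy as np
o=bot.get_obs();print(o)
for n in ("scene","side"):
    d=cams.get_image(n);cv2.imwrite(f"pics/{n}0.png",d["img"]);np.savez(f"{n}0.npz",**d);print(n,d["fx"],d["fy"],d["cx"],d["cy"],[k for k in d],np.round(d["pose"],4).tolist())
o=bot.get_obs();d=cams.get_image("wrist");cv2.imwrite("pics/w0.png",d["img"]);print(d["fx"],np.round(d["mount"],4).tolist(),[k for k in d])
E
```

```text
{'time_s': 0.0, 'joint_pos': array([ 7.44271235e+01,  1.49357598e+01, -7.98487746e+00,  6.71900595e+01,
       -4.16900336e-04,  9.00009933e+01]), 'qd': array([-0.03183811, -0.06814033,  0.04578384, -0.00230729,  0.0444259 ,
       -0.02691623]), 'effort': array([-1.18362710e-03, -4.05678535e+01,  2.53922546e+01,  1.88507221e-02,
       -1.61730981e-05,  5.94055152e-06]), 'tcp_pos': array([0.1407783 , 0.50512633, 0.25547043]), 'tcp_rot': array([-1.79889303e+02,  4.18818679e-04,  1.64426131e+02]), 'force': array([-0.81779545,  0.26283211, -0.30170229]), 'moment': array([-0.01239879, -0.00742645,  0.02032457]), 'grip_force': 0.0, 'width': 0.08551385556107405}
scene 386.9583670209373 386.9583670209373 323.3193871855464 195.43876494960995 ['img', 'fx', 'fy', 'cx', 'cy', 'pose'] [[0.1754, -0.5292, 0.8302, 1.4414], [0.9845, 0.0923, -0.1491, -0.2852], [0.0023, 0.8435, 0.5372, 0.6697], [0.0, 0.0, 0.0, 1.0]]
side 498.82521261833017 498.82521261833017 316.52920927496655 204.08299627282886 ['img', 'fx', 'fy', 'cx', 'cy', 'pose'] [[0.9978, 0.0497, -0.0435, 0.4651], [-0.0654, 0.6506, -0.7566, -1.4685], [-0.0092, 0.7578, 0.6524, 1.2094], [0.0, 0.0, 0.0, 1.0]]
318.1333178390388 [[0.0005, 0.9535, 0.3014, 0.0774], [1.0, -0.0006, 0.0003, -0.0003], [0.0005, 0.3014, -0.9535, -0.1177], [0.0, 0.0, 0.0, 1.0]] ['img', 'fx', 'fy', 'cx', 'cy', 'mount']
```

View pics/scene0.png

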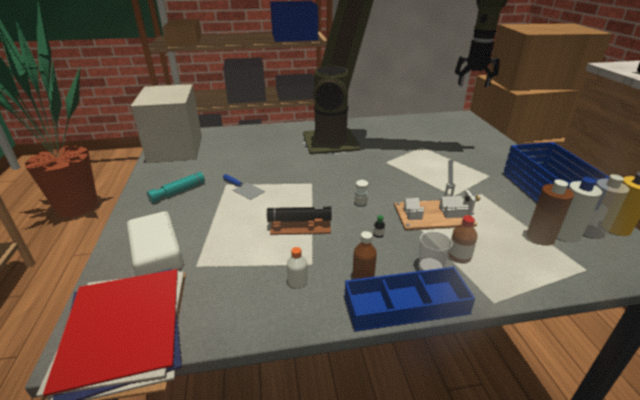

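View pics/side0.png

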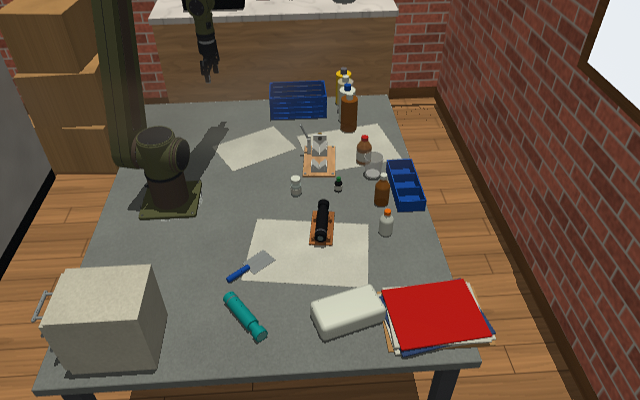

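The black barrel on its rest is at scene (300,216) and side (322,222). The turquoise look-alike at scene (176,187) is left alone, and the cradle is at scene (437,212) and side (320,155). I'll enlarge both views to confirm.

```bash
python3 - <<'E'
import cv2,numpy as np
a=cv2.imread("pics/scene0.png");b=cv2.imread("pics/side0.png")
r=lambda i,x0,x1,y0,y1,s:cv2.resize(i[y0:y1,x0:x1],None,fx=s,fy=s,interpolation=cv2.INTER_CUBIC)
c=np.zeros((600,800,3),np.uint8)
p=r(a,260,340,195,240,5);c[:225,:400]=p      #scene barrel x5
p=r(a,390,485,155,235,5)[:, :];c[225:600,:400]=p[:375,:400] if 0 else r(a,390,470+10,155,238,4.4444)[:375,:400] if 0 else cv2.resize(a[155:235,395:480],(398,375)).__class__ and cv2.copyMakeBorder(cv2.resize(a[160:235,400:480],(400,375),interpolation=2),0,0,0,0,0)
p=r(b,290,370,185,245,5);c[:300,400:]=p
p=r(b,280,360,120,180,5);c[300:,400:]=p
cv2.imwrite("pics/crop0.png",c)
E
```

```text
(no output)
```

View pics/crop0.png

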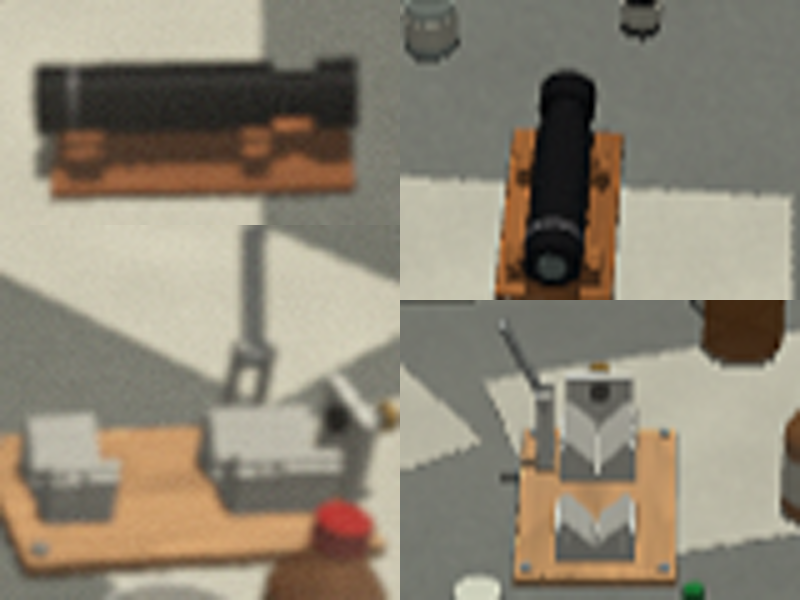

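The crop confirms it: the black barrel on the wooden rest has its groove at the world +y end. The cradle's stop is also towards +y, and the strap stands on the robot side (-x).

```bash
cat > h.py <<'E'
import numpy as np,cv2
from scipy.spatial.transform import Rotation as R
def ray(d,u,v,pose=None):
    T=d["pose"] if pose is None else pose
    r=T[:3,:3]@np.array([(u-d["cx"])/d["fx"],-(v-d["cy"])/d["fy"],-1.]);return T[:3,3],r
def at_z(d,u,v,z,pose=None):
    c,r=ray(d,u,v,pose);return c+r*(z-c[2])/r[2]
def proj(d,P,pose=None):
    T=d["pose"] if pose is None else pose
    q=(np.atleast_2d(P)-T[:3,3])@T[:3,:3];return np.c_[d["cx"]-d["fx"]*q[:,0]/q[:,2],d["cy"]+d["fy"]*q[:,1]/q[:,2]]
def tcp(o):
    T=np.eye(4);T[:3,:3]=R.from_euler('xyz',o["tcp_rot"],degrees=True).as_matrix();T[:3,3]=o["tcp_pos"];return T
def togo(o,p,rpy):
    "shift mm in tool axes and rotvec deg to reach pose"
    T=tcp(o);G=R.from_euler('xyz',rpy,degrees=True)
    return np.round((np.array(p)-T[:3,3])@T[:3,:3]*1e3,1),np.round((R.from_matrix(T[:3,:3]).inv()*G).as_rotvec(degrees=True),2)
E
python3 - <<'E'
from h import *
s=dict(np.load("scene0.npz"));d=dict(np.load("side0.npz"))
for n,u,v in (("BL",305,146.4),("BR",335.4,146.4),("FR",335.6,176),("FL",302.8,176)): print("cr",n,at_z(d,u,v,.012).round(4))
print("rest BL BR",at_z(d,312,211,.008).round(4),at_z(d,335,211.4,.008).round(4))
print("rest front scene",at_z(s,270.4,234,0).round(4),at_z(s,331,232.6,0).round(4))
print("barrel top ends scene",at_z(s,268,208,.062).round(4),at_z(s,331,207,.062).round(4))
print("barrel side view near end centre",at_z(d,320.4,237.6,.042).round(4),"far", at_z(d,323,200.5,.06).round(4))
E
```

```text
cr BL [0.5207 0.2989 0.012 ]
cr BR [0.6495 0.2887 0.012 ]
cr FR [0.6309 0.0834 0.012 ]
cr FL [0.5021 0.0934 0.012 ]
rest BL BR [ 0.5263 -0.1124  0.008 ] [ 0.6094 -0.121   0.008 ]
rest front scene [ 0.578  -0.2795  0.    ] [ 0.6009 -0.1121  0.    ]
barrel top ends scene [ 0.5399 -0.2794  0.062 ] [ 0.5652 -0.1059  0.062 ]
barrel side view near end centre [ 0.5446 -0.2862  0.042 ] far [ 0.566  -0.1178  0.06  ]
```

```bash
python3 - <<'E'
from h import *
from workcell import bot
o=bot.get_obs();print(togo(o,[.553,-.195,.20],[180,0,81.8]), togo(o,[.553,-.195,.256],[180,0,81.8]))
E
```

```text
(array([-585.1, -563.8,   56.5]), array([-7.000e-02,  6.000e-02,  8.263e+01])) (array([-5.851e+02, -5.639e+02,  5.000e-01]), array([-7.000e-02,  6.000e-02,  8.263e+01]))
```

Call:
{"fn": "send_rows", "kwargs": {
  "steps": [
    [[-30, -30, 0, 0, 0, 6], [-65, -62, 0, 0, 0, 12], [-100, -95, 0, 0, 0, 18], [-135, -130, 0, 0, 0, 24], [-170, -164, 0, 0, 0, 30], [-205, -198, 0, 0, 0, 36], [-240, -232, 0, 0, 0, 42], [-275, -265, 0, 0, 0, 48]]
  ],
  "fingers": 85,
  "grip_force": 20
}}

```text
time_s: 0.95
tcp_pos: [0.335, 0.1747, 0.2563]
tcp_rot: [180.0, -0.0, 116.2]
force: [0.8, 0.6, 0.0]
width: 0.0851
grip_force: 0.0
```

```bash
python3 - <<'E'
from h import *
from workcell import bot
o=bot.get_obs();print(o["tcp_pos"],o["tcp_rot"],o["joint_pos"],togo(o,[.553,-.195,.20],[180,0,81.8]))
E
```

```text
[0.33504453 0.17473892 0.25632913] [ 1.79976958e+02 -1.50062286e-03  1.16202134e+02] [ 2.75430636e+01  3.78959804e-01 -2.53248110e+01  6.42731583e+01
  9.60992607e-04  9.13409298e+01] (array([-428. ,   32.3,   56.3]), array([ 2.00e-02, -1.00e-02,  3.44e+01]))
```

Call:
{"fn": "send_rows", "kwargs": {
  "steps": [
    [[-49, 4, 0, 0, 0, 4.5], [-98, 8, 4, 0, 0, 9], [-147, 12, 14, 0, 0, 13.5], [-196, 16, 24, 0, 0, 18], [-245, 20, 34, 0, 0, 23], [-294, 24, 44, 0, 0, 28], [-343, 28, 52, 0, 0, 32], [-390, 32, 56, 0, 0, 34]]
  ]
}}

```text
time_s: 1.75
tcp_pos: [0.5371, -0.1604, 0.1991]
tcp_rot: [-179.9, -0.0, 82.3]
force: [0.4, 0.4, 0.4]
width: 0.0848
grip_force: 0.0
```

Call:
{"fn": "send_rows", "kwargs": {
  "steps": [
    [[-34, 0, 0, 0, 0, 0], [-34, 0, 0, 0, 0, 0], [-34, 0, 0, 0, 0, 0], [-34, 0, 0, 0, 0, 0], [-34, 0, 0, 0, 0, 0], [-34, 0, 0, 0, 0, 0], [-34, 0, 0, 0, 0, 0], [-34, 0, 0, 0, 0, 0]]
  ]
}}

```text
time_s: 2.55
tcp_pos: [0.5325, -0.1916, 0.2005]
tcp_rot: [180.0, 0.0, 82.5]
force: [0.1, -1.3, -0.1]
width: 0.0849
grip_force: 0.0
```

```bash
cat > snap.py <<'E'
import sys;from h import *
from workcell import bot,cams
n=sys.argv[1];o=bot.get_obs();d=cams.get_image("wrist");T=tcp(o)@d["mount"]
cv2.imwrite(f"pics/{n}.png",d["img"]);np.savez(n+".npz",pose=T,**{k:d[k] for k in("fx","fy","cx","cy")});print(o["tcp_pos"].round(4),o["tcp_rot"].round(2),o["force"].round(1),o["time_s"])
E
python3 snap.py w1
```

```text
[ 0.5325 -0.1916  0.2005] [179.98   0.    82.47] [ 0.1 -1.3 -0.1] 2.55
```

View pics/w1.png

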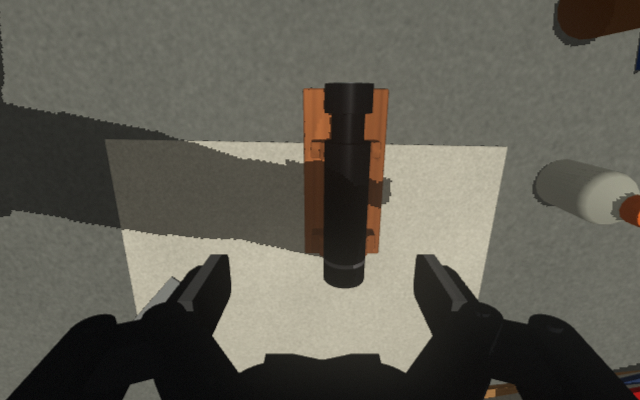

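The wrist view shows the barrel upright in the picture: grooved end at (349,83), plain end at (344,286), edges at (326..374, row 95) and (324..365, row 265).

```bash
python3 - <<'E'
from h import *
from workcell import bot
d=dict(np.load("w1.npz"));print(d["pose"][:3,3])
g=cv2.cvtColor(cv2.imread("pics/w1.png"),cv2.COLOR_BGR2GRAY)
for r in (95,100,160,180,200,220,235,255,275):
    x=np.where(g[r,300:400]<48)[0]+300; print(r,x.min(),x.max())
for u,v in((349,82.5),(344,287)): print(at_z(d,u,v,.062))
for u,v in((350,95),(344.7,265)): print(at_z(d,u,v,.042))
for u,v in ((304.5,88.5),(387.5,89.5)): print("rest",at_z(d,u,v,.008))
print("groove",[at_z(d,348,v,.062)[1] for v in (113.5,)])
E
```

```text
[ 0.54200632 -0.11547761  0.31820416]
95 325 372
100 325 372
160 325 369
180 312 371
200 307 370
220 308 366
235 312 366
255 323 364
275 324 362
[ 0.56391917 -0.10832425  0.062     ]
[ 0.54054673 -0.28548399  0.062     ]
[ 0.56542691 -0.11755912  0.042     ]
[ 0.54382748 -0.27423451  0.042     ]
rest [ 0.52725279 -0.10664645  0.008     ]
rest [ 0.60318165 -0.11752134  0.008     ]
groove [np.float64(-0.1308809501887026)]
```

Call:
{"fn": "send_rows", "kwargs": {
  "steps": [
    [[-9, 11, 20, 0, 0, 0.5], [-17.6, 21.4, 55, 0, 0, 0.5], [-17.6, 21.4, 85, 0, 0, 0.5], [-17.6, 21.4, 110, 0, 0, 0.5], [-17.6, 21.4, 130, 0, 0, 0.5], [-17.6, 21.4, 145, 0, 0, 0.5], [-17.6, 21.4, 152.5, 0, 0, 0.5], [-17.6, 21.4, 152.5, 0, 0, 0.5]]
  ]
}}

```text
time_s: 3.4
tcp_pos: [0.5506, -0.212, 0.0468]
tcp_rot: [-179.9, -0.0, 81.9]
force: [-0.0, 1.5, 0.5]
width: 0.0846
grip_force: 0.0
```

Call:
{"fn": "send_rows", "kwargs": {
  "steps": [
    [[0, 0, 0, 0, 0, 0], [0, 0, 0, 0, 0, 0], [0, 0, 0, 0, 0, 0], [0, 0, 0, 0, 0, 0], [0, 0, 0, 0, 0, 0], [0, 0, 0, 0, 0, 0], [0, 0, 0, 0, 0, 0], [0, 0, 0, 0, 0, 0]]
  ],
  "fingers": 30,
  "grip_force": 40
}}

```text
time_s: 4.2
tcp_pos: [0.5514, -0.2125, 0.049]
tcp_rot: [180.0, 0.0, 81.9]
force: [-2.0, 0.9, 6.1]
width: 0.0389
grip_force: 40.0
```

```bash
python3 - <<'E'
from h import *
from workcell import bot
o=bot.get_obs();print(o["tcp_pos"],o["tcp_rot"],o["force"],o["width"],o["grip_force"],o["time_s"],o["joint_pos"])
E
```

```text
[ 0.55142817 -0.2125262   0.04900395] [1.79952626e+02 2.73302721e-02 8.19262359e+01] [-2.03317946  0.88344286  6.11228274] 0.038938290884789103 40.00226676464081 4.2 [-2.10691998e+01  3.01692587e+01 -1.72789270e+01  4.24995073e+01
 -1.59770169e-02  7.70045457e+01]
```

Call:
{"fn": "send_rows", "kwargs": {
  "steps": [
    [[0, 0, -15, 0, 0, 0], [0, 0, -45, 0, 0, 0], [0, 0, -85, 0, 0, 0], [15, -6, -125, 0, 0, 0], [45, -18, -160, 0, 0, 0], [85, -33, -190, 0, 0, 0], [125, -49, -200, 0, 0, -1], [165, -65, -200, 0, 0, -2]]
  ]
}}

```text
time_s: 5.0
tcp_pos: [0.5109, -0.0386, 0.2503]
tcp_rot: [179.7, -0.0, 83.9]
force: [0.4, 1.2, -2.7]
width: 0.0387
grip_force: 41.0
```

Call:
{"fn": "send_rows", "kwargs": {
  "steps": [
    [[40, -16, 0, 0, 0, -1], [80, -32, 0, 0, 0, -1.3], [120, -48, 0, 0, 0, -1.3], [155, -62, 0, 0, 0, -1.3], [180, -72, 0, 0, 0, -1.3], [195, -78, 0, 0, 0, -1.3], [200, -79, 0, 0, 0, -1.3], [200, -79, 0, 0, 0, -1.3]]
  ]
}}

```text
time_s: 5.8
tcp_pos: [0.4526, 0.1676, 0.2477]
tcp_rot: [180.0, 0.0, 85.3]
force: [0.6, -1.0, -2.0]
width: 0.0387
grip_force: 40.9
```

```bash
python3 snap.py w2
```

```text
[0.4526 0.1676 0.2477] [1.80e+02 2.00e-02 8.53e+01] [ 0.6 -1.  -2. ] 5.8
```

View pics/w2.png

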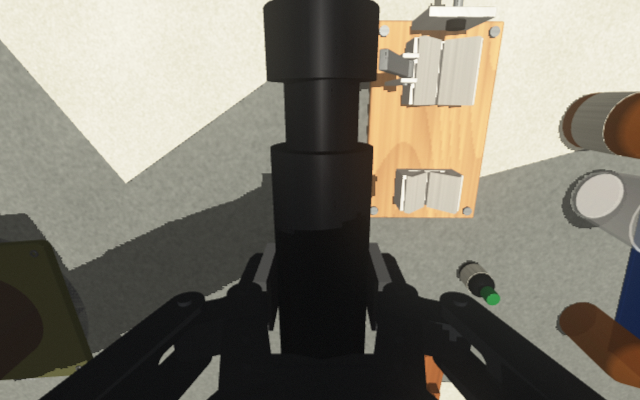

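The barrel is held well. The cradle is at the upper right: board corners near (371,217), (474,217), (502,22); front V at rows 170-211, back V at rows 37-106, stop at (462,13). I'll enlarge it for exact edges.

```bash
python3 - <<'E'
import cv2
a=cv2.imread("pics/w2.png")[0:225,365:515];cv2.imwrite("pics/c2.png",cv2.resize(a,(400,600),interpolation=cv2.INTER_CUBIC))
E
```

```text
(no output)
```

View pics/c2.png

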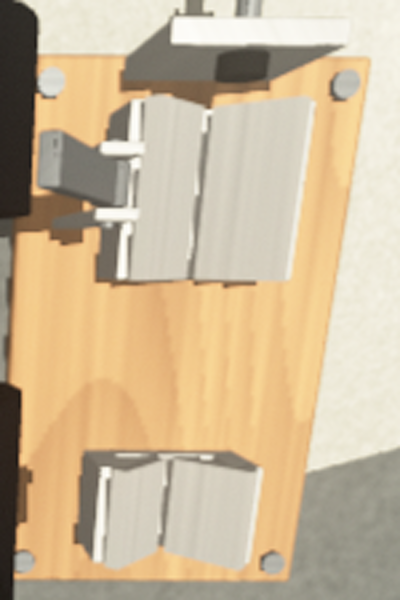

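```bash
cat > fit.py <<'E'
from h import *
from scipy.optimize import least_squares
d=dict(np.load("w2.npz"))
P=np.array([(65,105,12),(65,-105,12),(24,85,51),(24,25,51),(24,-45,51),(24,-85,51),(-24,85,51),(-24,25,51),(-24,-45,51),(-24,-85,51),(-28,96,68),(28,96,68),(0,25,26.7),(0,-85,26.7)])/1e3
U=np.array([(369,57),(288,578),(312,101),(289,279),(260,467),(247,567),(138,100),(123,280),(105,467),(98,562),(172,43),(350,45),(193,280),(162,550)])/2.6667+[365,0]
def W(p): 
    c,s=np.cos(p[2]),np.sin(p[2]);return np.c_[p[0]+c*P[:,0]-s*P[:,1],p[1]+s*P[:,0]+c*P[:,1],P[:,2]]
f=lambda p:(proj(d,W(p))-U).ravel()
r=least_squares(f,[.576,.191,-.084],loss="soft_l1");print(r.x,np.degrees(r.x[2]));print(f(r.x).reshape(-1,2).round(1).tolist())
s=dict(np.load("side0.npz"));V=np.array([(305,146.4),(335.4,146.4),(335.6,176),(302.8,176)])
P=np.array([(-65,105,12),(65,105,12),(65,-105,12),(-65,-105,12)])/1e3
print("side resid",(proj(s,W(r.x))-V).round(1).tolist())
E
python3 fit.py
```

```text
[ 0.57208429  0.20183737 -0.08628759] -4.943914875859202
[[2.2, -1.2], [1.0, 1.2], [-2.2, -2.8], [-3.3, 0.4], [-2.5, 1.5], [-2.7, 0.9], [9.3, -2.7], [8.4, -0.2], [8.5, 1.3], [7.6, 2.6], [-0.5, 0.3], [0.1, -0.1], [-1.4, -0.7], [-0.8, -0.4]]
side resid [[-1.2, -1.7], [-1.1, -1.6], [-1.0, -1.2], [-1.1, -1.4]]
```

```bash
cat >> fit.py <<'E'
print("--")
s=dict(np.load("scene0.npz"));P=np.array([(65,-105,0),(24,-85,51),(24,-45,51),(24,25,51),(24,85,51)])/1e3
V=np.array([(406,229.4),(407.6,209),(424,207.4),(443.4,208),(468.4,205.6)])
print("scene",(proj(s,W(r.x))-V).round(1).tolist())
P0=np.array([(65,105,12),(65,-105,12),(24,85,51),(24,25,51),(24,-45,51),(24,-85,51),(-28,96,68),(28,96,68),(0,25,26.7),(0,-85,26.7)])/1e3
U0=U[[0,1,2,3,4,5,10,11,12,13]]
wt=np.ones((10,2));wt[2:6,0]=0
def g(p):
    global P; P=P0; return ((proj(d,W(p))-U0)*wt).ravel()
q=least_squares(g,r.x);print(q.x,np.degrees(q.x[2]),g(q.x).reshape(-1,2).round(1).tolist())
E
python3 fit.py|sed '1,/--/d'
```

```text
scene [[-2.3, 1.3], [1.2, -1.7], [-1.4, -0.8], [3.0, -2.6], [-1.7, -1.2]]
[ 0.57203422  0.2016493  -0.08546224] -4.8966256112491084 [[2.1, -1.0], [1.0, 1.3], [-0.0, -2.5], [-0.0, 0.6], [-0.0, 1.7], [-0.0, 1.1], [-0.6, 0.6], [-0.1, 0.1], [-1.4, -0.5], [-0.7, -0.2]]
```

Call:
{"fn": "send_rows", "kwargs": {
  "steps": [
    [[4, 30, 0, 0, 0, 0.2], [8, 65, 0, 0, 0, 0.2], [12, 95, 20, 0, 0, 0.2], [16, 116, 55, 0, 0, 0.2], [16, 116, 95, 0, 0, 0.2], [16, 116, 125, 0, 0, 0.2], [16, 116, 145, 0, 0, 0.2], [16, 116, 155, 0, 0, 0.2]]
  ]
}}

```text
time_s: 6.65
tcp_pos: [0.5685, 0.1716, 0.0901]
tcp_rot: [-179.8, 0.1, 84.9]
force: [-0.5, -0.5, -1.6]
width: 0.0389
grip_force: 41.1
```

Call:
{"fn": "send_rows", "kwargs": {
  "steps": [
    [[0, 0, 2, 0, 0, 0], [0, 0, 4, 0, 0, 0], [0, 0, 6, 0, 0, 0], [0, 0, 8, 0, 0, 0], [0, 0, 8, 0, 0, 0], [0, 0, 8, 0, 0, 0], [0, 0, 8, 0, 0, 0], [0, 0, 8, 0, 0, 0]]
  ]
}}

```text
time_s: 7.45
tcp_pos: [0.5698, 0.1738, 0.085]
tcp_rot: [180.0, -0.0, 85.0]
force: [-0.3, -0.8, -3.4]
width: 0.0389
grip_force: 41.1
```

```bash
python3 snap.py w3; python3 - <<'E'
import cv2
from workcell import cams
import numpy as np
a=cv2.imread("pics/w3.png");d=cams.get_image("side");np.savez("side3.npz",**d);b=d["img"][110:190,280:360]
c=np.zeros((560,800,3),np.uint8);c[:400,:400]=cv2.resize(a[0:300,200:500],(400,400),interpolation=2);c[:400,400:]=cv2.resize(b,(400,400),interpolation=2)
cv2.imwrite("pics/c3.png",c[:400])
E
```

```text
[0.5698 0.1738 0.085 ] [179.98  -0.    85.04] [-0.3 -0.8 -3.4] 7.45
```

View pics/c3.png

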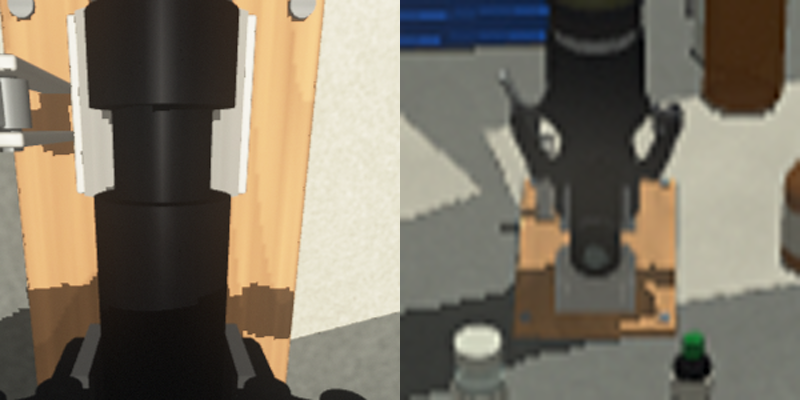

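The barrel is centred over the V: V edges at crop columns 79 and 246, barrel at 97..230. The front of the back V piece is at crop row 192, i.e. image row 144.

```bash
python3 - <<'E'
from h import *
d=dict(np.load("w3.npz"))
c=np.array([.572,.2017]);a=np.radians(-4.9);Rm=np.array([[np.cos(a),-np.sin(a)],[np.sin(a),np.cos(a)]])
L=lambda p:((p[:2]-c)@Rm*1e3).round(1)
for x,y,z in((79,192,.051),(246,192,.051)): print(L(at_z(d,200+x/1.3333,y/1.3333,z)))
for y in(105,): print("groove far edge (y+67)",L(at_z(d,200+162/1.3333,y/1.3333,.098)))
for y in(197,): print("groove near edge (+43) top",L(at_z(d,200+162/1.3333,y/1.3333,.098)))
print(L(np.array([.5698,.1738])))
E
```

```text
[-30.   27.1]
[29.5 27. ]
groove far edge (y+67) [-0.3 53.8]
groove near edge (+43) top [-0.4 32.5]
[  0.2 -28. ]
```

Call:
{"fn": "send_rows", "kwargs": {
  "steps": [
    [[2, 0, 3, 0, 0, 0], [3, 0, 6, 0, 0, 0], [3, 0, 9, 0, 0, 0], [3, 0, 12, 0, 0, 0], [3, 0, 15, 0, 0, 0], [3, 0, 18, 0, 0, 0], [3, 0, 20, 0, 0, 0], [3, 0, 20, 0, 0, 0]]
  ]
}}

```text
time_s: 8.35
tcp_pos: [0.5697, 0.1765, 0.0644]
tcp_rot: [-180.0, 0.0, 85.0]
force: [-0.0, -1.2, -2.6]
width: 0.0385
grip_force: 41.1
```

Call:
{"fn": "send_rows", "kwargs": {
  "steps": [
    [[0, 0, 0.5, 0, 0, 0], [0, 0, 0.5, 0, 0, 0], [0, 0, 1, 0, 0, 0], [0, 0, 1, 0, 0, 0], [0, 0, 1.5, 0, 0, 0], [0, 0, 1.5, 0, 0, 0], [0, 0, 1.5, 0, 0, 0], [0, 0, 1.5, 0, 0, 0]]
  ]
}}

```text
time_s: 9.15
tcp_pos: [0.5699, 0.1767, 0.0633]
tcp_rot: [-180.0, -0.0, 85.0]
force: [0.0, -1.2, -2.8]
width: 0.0388
grip_force: 41.1
```

Call:
{"fn": "send_rows", "kwargs": {
  "steps": [
    [[0, 0, 0.3, 0, 0, 0], [0, 0, 0.5, 0, 0, 0], [0, 0, 0.8, 0, 0, 0], [0, 0, 1.0, 0, 0, 0], [0, 0, 1.2, 0, 0, 0], [0, 0, 1.2, 0, 0, 0], [0, 0, 1.2, 0, 0, 0], [0, 0, 1.2, 0, 0, 0]]
  ]
}}

```text
time_s: 9.95
tcp_pos: [0.5699, 0.1767, 0.0626]
tcp_rot: [180.0, -0.0, 85.0]
force: [-2.3, -0.9, 5.0]
width: 0.0387
grip_force: 41.9
```

Call:
{"fn": "send_rows", "kwargs": {
  "steps": [
    [[0, 0, 0.3, 0, 0, 0], [0, 0, 0.5, 0, 0, 0], [0, 0, 0.8, 0, 0, 0], [0, 0, 0.8, 0, 0, 0], [0, 0, 0.8, 0, 0, 0], [0, 0, 0.8, 0, 0, 0], [0, 0, 0.8, 0, 0, 0], [0, 0, 0.8, 0, 0, 0]]
  ]
}}

```text
time_s: 10.75
tcp_pos: [0.5699, 0.1767, 0.0626]
tcp_rot: [180.0, -0.0, 85.0]
force: [-5.1, -1.5, 9.9]
width: 0.0386
grip_force: 42.5
```

Call:
{"fn": "send_rows", "kwargs": {
  "steps": [
    [[0, -0.4, -0.4, 0, 0, 0], [0, -0.7, -0.8, 0, 0, 0], [0.5, -0.7, -0.8, 0, 0, 0], [1.2, -0.7, -0.8, 0, 0, 0], [2, -0.7, -0.8, 0, 0, 0], [3, -0.7, -0.8, 0, 0, 0], [4, -0.7, -0.8, 0, 0, 0], [4, -0.7, -0.8, 0, 0, 0]]
  ]
}}

```text
time_s: 11.55
tcp_pos: [0.5696, 0.1792, 0.0621]
tcp_rot: [180.0, 0.2, 84.9]
force: [-1.3, -6.1, 5.3]
width: 0.0389
grip_force: 41.9
```

```bash
cat > st.py <<'E'
from h import *
from workcell import bot
o=bot.get_obs();u=np.array([.0854,.9963])
print(o["time_s"],(o["tcp_pos"]*1e3).round(2),o["tcp_rot"].round(2),"F",o["force"].round(1),"Fv",(o["force"][:2]@u).round(1),"M",o["moment"].round(2),o["width"].round(4),o["grip_force"].round(1))
E
python3 st.py
```

```text
Traceback (most recent call last):
  File "st.py", line 4, in <module>
    print(o["time_s"],(o["tcp_pos"]*1e3).round(2),o["tcp_rot"].round(2),"F",o["force"].round(1),"Fv",(o["force"][:2]@u).round(1),"M",o["moment"].round(2),o["width"].round(4),o["grip_force"].round(1))
                                                                                                                                                          ^^^^^^^^^^^^^^^^
AttributeError: 'float' object has no attribute 'round'
```

Call:
{"fn": "send_rows", "kwargs": {
  "steps": [
    [[0, 0, -0.3, 0, 0, 0], [0, 0, -0.6, 0, 0, 0], [0.3, 0, -0.6, 0, 0, 0], [0.6, 0, -0.6, 0, 0, 0], [1.0, 0, -0.6, 0, 0, 0], [1.5, 0, -0.6, 0, 0, 0], [1.5, 0, -0.6, 0, 0, 0], [1.5, 0, -0.6, 0, 0, 0]]
  ]
}}

```text
time_s: 12.35
tcp_pos: [0.5697, 0.1827, 0.0626]
tcp_rot: [-180.0, -0.0, 85.1]
force: [0.7, 0.2, -1.2]
width: 0.0389
grip_force: 41.2
```

```bash
sed -i 's/o\["width"\].round(4),o\["grip_force"\].round(1)/o["width"],o["grip_force"]/' st.py; python3 st.py
```

```text
12.35 [569.71 182.71  62.57] [-1.7999e+02 -5.0000e-02  8.5060e+01] F [ 0.7  0.2 -1.2] Fv 0.3 M [ 0.06 -0.12 -0.07] 0.038941448975764445 41.198557019233704
```

Call:
{"fn": "send_rows", "kwargs": {
  "steps": [
    [[0.3, 0, 0, 0, 0, 0], [0.6, 0, 0, 0, 0, 0], [0.9, 0, 0, 0, 0, 0], [1.2, 0, 0, 0, 0, 0], [1.5, 0, 0, 0, 0, 0], [1.5, 0, 0, 0, 0, 0], [1.5, 0, 0, 0, 0, 0], [1.5, 0, 0, 0, 0, 0]]
  ]
}}

```text
time_s: 13.15
tcp_pos: [0.5698, 0.1837, 0.0627]
tcp_rot: [-180.0, -0.0, 85.0]
force: [0.6, -0.6, -2.7]
width: 0.0387
grip_force: 41.2
```

Call:
{"fn": "send_rows", "kwargs": {
  "steps": [
    [[0.3, 0, 0, 0, 0, 0], [0.6, 0, 0.2, 0, 0, 0], [0.9, 0, 0.2, 0, 0, 0], [1.2, 0, 0.2, 0, 0, 0], [1.5, 0, 0.2, 0, 0, 0], [1.5, 0, 0.2, 0, 0, 0], [1.5, 0, 0.2, 0, 0, 0], [1.5, 0, 0.2, 0, 0, 0]]
  ]
}}

```text
time_s: 13.95
tcp_pos: [0.57, 0.1852, 0.0625]
tcp_rot: [180.0, -0.0, 85.0]
force: [1.2, 0.1, -2.1]
width: 0.039
grip_force: 41.2
```

Call:
{"fn": "send_rows", "kwargs": {
  "steps": [
    [[0.3, 0, 0, 0, 0, 0], [0.6, 0, 0.2, 0, 0, 0], [0.9, 0, 0.2, 0, 0, 0], [1.2, 0, 0.2, 0, 0, 0], [1.5, 0, 0.2, 0, 0, 0], [1.5, 0, 0.2, 0, 0, 0], [1.5, 0, 0.2, 0, 0, 0], [1.5, 0, 0.2, 0, 0, 0]]
  ]
}}

```text
time_s: 14.75
tcp_pos: [0.5701, 0.1861, 0.0624]
tcp_rot: [180.0, 0.1, 85.0]
force: [0.6, -4.5, 0.1]
width: 0.0385
grip_force: 41.3
```

Call:
{"fn": "send_rows", "kwargs": {
  "steps": [
    [[0.2, 0, -0.2, 0, 0, 0], [0.4, 0, -0.2, 0, 0, 0], [0.6, 0, -0.2, 0, 0, 0], [0.8, 0, -0.2, 0, 0, 0], [0.8, 0, -0.2, 0, 0, 0], [0.8, 0, -0.2, 0, 0, 0], [0.8, 0, -0.2, 0, 0, 0], [0.8, 0, -0.2, 0, 0, 0]]
  ]
}}

```text
time_s: 15.55
tcp_pos: [0.57, 0.1861, 0.0623]
tcp_rot: [-180.0, 0.2, 85.0]
force: [1.0, -7.5, -1.0]
width: 0.0392
grip_force: 41.3
```

```bash
python3 st.py
```

```text
15.55 [570.02 186.11  62.3 ] [-1.800e+02  1.600e-01  8.498e+01] F [ 1.  -7.5 -1. ] Fv -7.4 M [-1.33 -0.11 -0.07] 0.03916049277511472 41.301568150520325
```

Call:
{"fn": "send_rows", "kwargs": {
  "steps": [
    [[0.3, 0, 0, 0, 0, 0], [0.6, 0, 0, 0, 0, 0], [0.6, 0, 0, 0, 0, 0], [0.6, 0, 0, 0, 0, 0], [0.6, 0, 0, 0, 0, 0], [0.6, 0, 0, 0, 0, 0], [0.6, 0, 0, 0, 0, 0], [0.6, 0, 0, 0, 0, 0]]
  ]
}}

```text
time_s: 16.35
tcp_pos: [0.57, 0.1862, 0.0623]
tcp_rot: [180.0, 0.2, 85.0]
force: [0.3, -8.1, -0.2]
width: 0.0385
grip_force: 41.3
```

```bash
python3 st.py
```

```text
16.35 [570.01 186.15  62.3 ] [180.     0.23  84.96] F [ 0.3 -8.1 -0.2] Fv -8.1 M [-1.5  -0.1  -0.04] 0.038474677450657434 41.33103847503662
```

Call:
{"fn": "send_rows", "kwargs": {
  "steps": [
    [[0.3, 0, 0.2, 0, 0, 0], [0.3, 0, 0.2, 0, 0, 0], [0.3, 0, 0.2, 0, 0, 0], [0.3, 0, 0.2, 0, 0, 0], [0.3, 0, 0.2, 0, 0, 0], [-0.3, 0, 0.2, 0, 0, 0], [-1.0, 0, 0.2, 0, 0, 0], [-1.4, 0, 0.2, 0, 0, 0]]
  ]
}}

```text
time_s: 17.15
tcp_pos: [0.57, 0.1861, 0.0623]
tcp_rot: [-180.0, 0.1, 85.0]
force: [-0.1, -5.2, 0.5]
width: 0.0389
grip_force: 41.4
```

Call:
{"fn": "send_rows", "kwargs": {
  "steps": [
    [[0, 0, 0, 0, 0, 0], [0, 0, 0, 0, 0, 0], [0, 0, 0, 0, 0, 0], [0, 0, 0, 0, 0, 0], [0, 0, 0, 0, 0, 0], [0, 0, 0, 0, 0, 0], [0, 0, 0, 0, 0, 0], [0, 0, 0, 0, 0, 0]]
  ],
  "fingers": 64
}}

```text
time_s: 17.95
tcp_pos: [0.5701, 0.1867, 0.0623]
tcp_rot: [-180.0, -0.0, 85.0]
force: [0.4, 0.6, 0.1]
width: 0.0639
grip_force: 0.0
```

Call:
{"fn": "send_rows", "kwargs": {
  "steps": [
    [[0, 0, -8, 0, 0, 0], [0, 0, -20, 0, 0, 0], [0, 0, -40, 0, 0, 0], [0, 0, -60, 0, 0, 0], [0, 0, -80, 0, 0, 0], [0, 0, -100, 0, 0, 0], [0, 0, -115, 0, 0, 0], [0, 0, -120, 0, 0, 0]]
  ]
}}

```text
time_s: 18.75
tcp_pos: [0.5715, 0.1871, 0.1856]
tcp_rot: [179.7, -0.1, 85.0]
force: [-0.1, 0.3, -0.3]
width: 0.0638
grip_force: 0.0
```

```bash
python3 snap.py w4; python3 st.py
```

```text
[0.5715 0.1871 0.1856] [ 1.7974e+02 -1.1000e-01  8.5020e+01] [-0.1  0.3 -0.3] 18.75
18.8 [571.4  187.09 185.19] [ 1.7976e+02 -1.0000e-01  8.5030e+01] F [0.  0.1 0.6] Fv 0.1 M [-0.02 -0.03  0.03] 0.06382555852359766 0.0
```

View pics/w4.png

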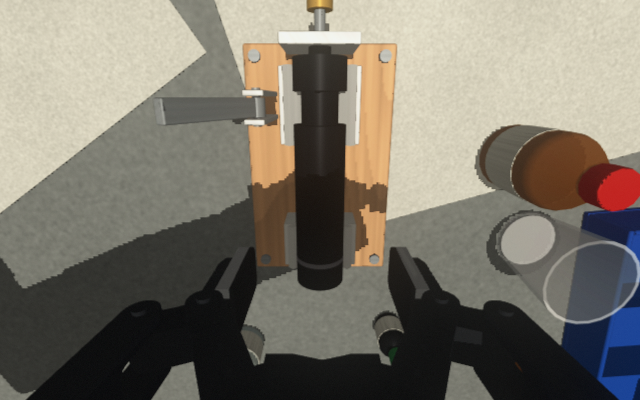

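The barrel lies in the V against the nose (nose at (320,48), barrel columns 296..346). The strap runs from its hinge at about (255,107) out to its tip at about (160,110). The bystanders are untouched.

```bash
python3 - <<'E'
from h import *
from workcell import bot
d=dict(np.load("w4.npz"));print("tips",bot.tips_ahead)
c=np.array([.572,.2017]);a=np.radians(-4.9);Rm=np.array([[np.cos(a),-np.sin(a)],[np.sin(a),np.cos(a)]])
L=lambda p:((p[:2]-c)@Rm*1e3).round(1)
for n,u,v,z in(("cheek+y",252,92,.084),("cheek-y",252,121,.084),("strap tip lo",157,98,.137),("strap tip hi",157,124,.137),("tip end",157,111,.137),("barrel axis far",320,75,.055),("barrel near",321,270,.055),("stop face L",280,43,.068),("stop face R",361,43,.068),("V front edge",300,143,.051)): print(n,L(at_z(d,u,v,z)))
o=bot.get_obs();print(L(o["tcp_pos"]))
t=c+Rm@np.array([-.135,.056]);print(t,togo(o,[*t,.2],[180,0,85.1]))
E
```

```text
tips 0.025
cheek+y [-44.8  65.1]
cheek-y [-46.   46.5]
strap tip lo [-81.5  61.5]
strap tip hi [-83.5  48.8]
tip end [-82.5  55.2]
barrel axis far [-0.3 77.2]
barrel near [  0.2 -83.7]
stop face L [-27.1  96.6]
stop face R [27.4 96.6]
V front edge [-16.2  27.3]
[  0.7 -14.6]
[0.44227673 0.26902662] (array([  70.5, -135.7,  -15.3]), array([ 0.24, -0.1 , -0.07]))
```

Call:
{"fn": "send_rows", "kwargs": {
  "steps": [
    [[0, 0, -20, 0, 0, 0], [15, -20, -30, 0, 0, 0], [35, -45, -30, 0, 0, 0], [55, -75, -30, 0, 0, 0], [70, -110, -30, 0, 0, 0], [70.5, -135, -15, 0, 0, 0], [70.5, -136, 10, 0, 0, 0], [70.5, -136, 36, 0, 0, 0]]
  ],
  "fingers": 0
}}

```text
time_s: 19.6
tcp_pos: [0.4397, 0.2691, 0.1459]
tcp_rot: [180.0, -0.0, 85.1]
force: [0.2, 0.5, -0.1]
width: 0.0
grip_force: 0.0
```

```bash
cat > cr.py <<'E'
from h import *
from workcell import bot
c=np.array([.572,.2017]);a=np.radians(-4.9);Rm=np.array([[np.cos(a),-np.sin(a)],[np.sin(a),np.cos(a)]])
o=bot.get_obs();p=np.r_[(o["tcp_pos"][:2]-c)@Rm,o["tcp_pos"][2]]*1e3
print(o["time_s"],"tcp cradle",p.round(1),o["tcp_rot"].round(2),"Q",(p+[14.5,0,-25]).round(1),"Fcr",np.r_[o["force"][:2]@Rm,o["force"][2]].round(1),o["width"])
E
python3 cr.py
```

```text
19.6 tcp cradle [-137.6   55.8  145.9] [ 1.7996e+02 -3.0000e-02  8.5120e+01] Q [-123.1   55.8  120.9] Fcr [ 0.2  0.5 -0.1] 1.996766411342057e-05
```

Call:
{"fn": "send_rows", "kwargs": {
  "steps": [
    [[0, 10, 0, 0, 0, 0], [0, 20, 0, 0, 0, 0], [0, 30, 0, 0, 0, 0], [0, 40, 0, 0, 0, 0], [0, 50, 0, 0, 0, 0], [0, 60, 0, 0, 0, 0], [0, 70, 0, 0, 0, 0], [0, 76, 0, 0, 0, 0]]
  ]
}}

```text
time_s: 20.4
tcp_pos: [0.5177, 0.262, 0.1464]
tcp_rot: [180.0, -0.0, 85.0]
force: [-1.4, 0.2, 1.3]
width: -0.0003
grip_force: 0.7
```

```bash
python3 cr.py
```

```text
20.4 tcp cradle [-59.2  55.5 146.4] [ 1.7997e+02 -1.0000e-02  8.5000e+01] Q [-44.7  55.5 121.4] Fcr [-1.4  0.1  1.3] -0.00034930373454599534
```

Call:
{"fn": "send_rows", "kwargs": {
  "steps": [
    [[0, 8, 0, 0, 0, 0], [0, 17, 0, 0, 0, 0], [0, 27, 0, 0, 0, 0], [0, 31, 6, 0, 0, 0], [0, 34, 12, 0, 0, 0], [0, 38, 18, 0, 0, 0], [0, 41, 23, 0, 0, 0], [0, 41, 23, 0, 0, 0]]
  ]
}}

```text
time_s: 21.2
tcp_pos: [0.5573, 0.2583, 0.1223]
tcp_rot: [-180.0, 0.0, 85.0]
force: [0.2, 0.0, 0.1]
width: -0.0
grip_force: 0.0
```

```bash
python3 cr.py
```

```text
21.2 tcp cradle [-19.5  55.2 122.3] [-1.7995e+02  4.0000e-02  8.5020e+01] Q [-5.  55.2 97.3] Fcr [0.2 0.  0.1] -2.435569519753124e-05
```

Call:
{"fn": "send_rows", "kwargs": {
  "steps": [
    [[0, 2, 2, 0, 0, 0], [0, 4, 4, 0, 0, 0], [0, 6, 6, 0, 0, 0], [0, 8, 8, 0, 0, 0], [0, 10, 10, 0, 0, 0], [0, 12, 12, 0, 0, 0], [0, 13, 13, 0, 0, 0], [0, 13, 13, 0, 0, 0]]
  ]
}}

```text
time_s: 22.0
tcp_pos: [0.5707, 0.2574, 0.1102]
tcp_rot: [180.0, -0.0, 85.0]
force: [0.1, -0.1, 0.6]
width: 0.0002
grip_force: 0.0
```

```bash
python3 cr.py; python3 - <<'E'
import cv2,numpy as np
from workcell import cams
b=cams.get_image("side")["img"][110:185,280:380];a=cams.get_image("scene")["img"][150:225,400:500]
cv2.imwrite("pics/c5.png",np.hstack([cv2.resize(i,(400,300),interpolation=2) for i in(a,b)]))
E
```

```text
22.0 tcp cradle [ -6.1  55.4 110.2] [179.97  -0.    85.02] Q [ 8.4 55.4 85.2] Fcr [ 0.1 -0.1  0.6] 0.00015302633165244778
```

View pics/c5.png

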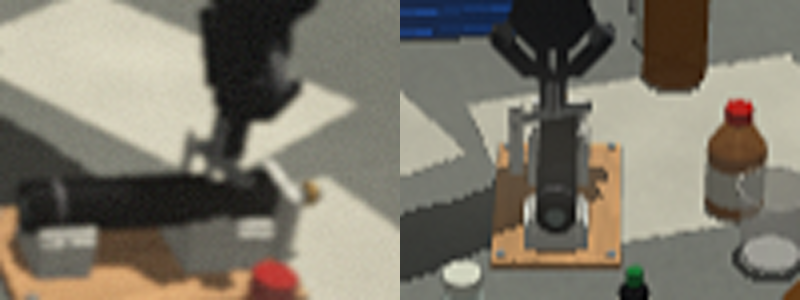

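The picture shows the strap swung over under the fingertips (side crop about (555,105)), almost level above the groove. Next I lower gently.

Call:
{"fn": "send_rows", "kwargs": {
  "steps": [
    [[0, 2, 1, 0, 0, 0], [0, 4, 2.5, 0, 0, 0], [0, 5, 4, 0, 0, 0], [0, 5, 5, 0, 0, 0], [0, 5, 6, 0, 0, 0], [0, 5, 7, 0, 0, 0], [0, 5, 7.5, 0, 0, 0], [0, 5, 7.5, 0, 0, 0]]
  ]
}}

```text
time_s: 22.9
tcp_pos: [0.5755, 0.257, 0.1029]
tcp_rot: [180.0, -0.0, 85.0]
force: [-0.6, -0.6, 0.6]
width: 0.0001
grip_force: 0.4
```

Call:
{"fn": "send_rows", "kwargs": {
  "steps": [
    [[0, 0, 0.3, 0, 0, 0], [0, 0, 0.6, 0, 0, 0], [0, 0, 0.9, 0, 0, 0], [0, 0, 1.2, 0, 0, 0], [0, 0, 1.5, 0, 0, 0], [0, 0, 1.5, 0, 0, 0], [0, 0, 1.5, 0, 0, 0], [0, 0, 1.5, 0, 0, 0]]
  ]
}}

```text
time_s: 23.7
tcp_pos: [0.5752, 0.257, 0.1013]
tcp_rot: [-180.0, 0.0, 85.0]
force: [0.7, 0.4, 0.6]
width: 0.0001
grip_force: 0.5
```

```bash
python3 cr.py
```

```text
23.7 tcp cradle [ -1.6  55.4 101.3] [-179.99    0.     85.03] Q [12.9 55.4 76.3] Fcr [0.7 0.4 0.6] 7.934454543605803e-05
```

Call:
{"fn": "send_rows", "kwargs": {
  "steps": [
    [[0, 0, 0.3, 0, 0, 0], [0, 0, 0.6, 0, 0, 0], [0, 0, 0.9, 0, 0, 0], [0, 0, 1.2, 0, 0, 0], [0, 0, 1.2, 0, 0, 0], [0, 0, 1.2, 0, 0, 0], [0, 0, 1.2, 0, 0, 0], [0, 0, 1.2, 0, 0, 0]]
  ]
}}

```text
time_s: 24.5
tcp_pos: [0.5752, 0.257, 0.1001]
tcp_rot: [-180.0, 0.0, 85.0]
force: [0.7, 1.0, 1.4]
width: 0.0001
grip_force: 0.5
```

```bash
python3 cr.py
```

```text
24.5 tcp cradle [ -1.5  55.4 100.1] [-180.      0.     85.03] Q [13.  55.4 75.1] Fcr [0.6 1.  1.4] 0.0001098058254196855
```

Call:
{"fn": "send_rows", "kwargs": {
  "steps": [
    [[0, 0, 0.3, 0, 0, 0], [0, 0, 0.6, 0, 0, 0], [0, 0, 0.9, 0, 0, 0], [0, 0, 1.2, 0, 0, 0], [0, 0, 1.2, 0, 0, 0], [0, 0, 1.2, 0, 0, 0], [0, 0, 1.2, 0, 0, 0], [0, 0, 1.2, 0, 0, 0]]
  ]
}}

```text
time_s: 25.3
tcp_pos: [0.5752, 0.257, 0.0999]
tcp_rot: [180.0, -0.0, 85.0]
force: [-2.0, 0.2, 6.7]
width: -0.0003
grip_force: 3.6
```

```bash
python3 cr.py
```

```text
25.3 tcp cradle [-1.5 55.4 99.9] [ 1.7997e+02 -2.0000e-02  8.5030e+01] Q [13.  55.4 74.9] Fcr [-2.   0.1  6.7] -0.0003478194184422686
```

Call:
{"fn": "send_rows", "kwargs": {
  "steps": [
    [[0, 0, 0.3, 0, 0, 0], [0, 0, 0.5, 0, 0, 0], [0, 0, 0.5, 0, 0, 0], [0, 0, 0.5, 0, 0, 0], [0, 0, 0.5, 0, 0, 0], [0, 0, 0.5, 0, 0, 0], [0, 0, 0.5, 0, 0, 0], [0, 0, 0.5, 0, 0, 0]]
  ]
}}

```text
time_s: 26.1
tcp_pos: [0.5752, 0.257, 0.0998]
tcp_rot: [180.0, -0.0, 85.0]
force: [-2.2, -0.9, 9.5]
width: -0.0001
grip_force: 4.8
```

```bash
python3 cr.py
```

```text
26.1 tcp cradle [-1.5 55.4 99.8] [ 1.7996e+02 -3.0000e-02  8.5030e+01] Q [13.  55.4 74.8] Fcr [-2.1 -1.   9.5] -0.00013229201673106068
```

Call:
{"fn": "send_rows", "kwargs": {
  "steps": [
    [[0, 0, 0.2, 0, 0, 0], [0, 0, 0.2, 0, 0, 0], [0, 0, 0.2, 0, 0, 0], [0, 0, 0.2, 0, 0, 0], [0, 0, 0.2, 0, 0, 0], [0, 0, 0.2, 0, 0, 0], [0, 0, 0.2, 0, 0, 0], [0, 0, 0.2, 0, 0, 0]]
  ]
}}

```text
time_s: 26.9
tcp_pos: [0.5752, 0.257, 0.0998]
tcp_rot: [180.0, -0.0, 85.0]
force: [-2.1, -1.1, 10.4]
width: -0.0001
grip_force: 5.2
```

Call:
{"fn": "send_rows", "kwargs": {
  "steps": [
    [[0, 0, -1, 0, 0, 0], [0, 0, -3, 0, 0, 0], [0, 0, -10, 0, 0, 0], [0, 0, -25, 0, 0, 0], [0, 0, -45, 0, 0, 0], [0, 0, -65, 0, 0, 0], [-10, 0, -80, 0, 0, 0], [-20, 0, -85, 0, 0, 0]]
  ]
}}

```text
time_s: 27.7
tcp_pos: [0.5742, 0.2368, 0.185]
tcp_rot: [179.9, -0.1, 85.1]
force: [0.6, -0.5, 0.1]
width: 0.0003
grip_force: 0.0
```

Call:
{"fn": "send_rows", "kwargs": {
  "steps": [
    [[-20, 0, 0, 0, 0, 0], [-40, 0, 0, 0, 0, 0], [-50, 0, 0, 0, 0, 0], [-50, 0, 0, 0, 0, 0], [-50, 0, 0, 0, 0, 0], [-50, 0, 0, 0, 0, 0], [-50, 0, 0, 0, 0, 0], [-50, 0, 0, 0, 0, 0]]
  ]
}}

```text
time_s: 28.5
tcp_pos: [0.5692, 0.1879, 0.1831]
tcp_rot: [-180.0, -0.0, 85.1]
force: [0.5, 1.3, -0.3]
width: 0.0001
grip_force: 0.0
```

```bash
python3 snap.py w6; python3 cr.py
```

```text
[0.5692 0.1879 0.1831] [-1.800e+02 -1.000e-02  8.508e+01] [ 0.5  1.3 -0.3] 28.5
28.55 tcp cradle [ -1.6 -14.1 183.1] [180.    -0.    85.08] Q [ 12.9 -14.1 158.1] Fcr [ 0.2 -0.6  0.4] 0.0003872922424912815
```

View pics/w6.png

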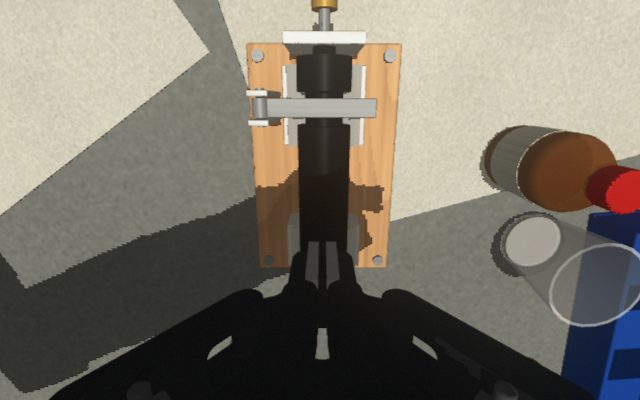

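The strap lies level across the groove (row 107, columns 255..377), the barrel is home, and the gripper is clear.

```bash
python3 -c "
from workcell import ticket
print(ticket.finish_job())"
```

```text
the job is handed in; nothing more can be done
None
```

The job is handed in at about 28.6 s: the barrel is home against the stop (held at about 8 N), the strap lies in its groove (pressed at about 10 N), and the gripper is clear; the judge's result was not shown.

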